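# Stack a vial tray on the shaker and lock it under the hold-down

### The job

Stack the loose blue vial tray on the grey tray that stands in the bench shaker, gently, so that all four corner lugs drop fully into the grey tray's corner sockets. Then push the coupled stack along the shaker's guide rails, all the way home under the steel hold-down lip, and let go. Keep the tray upright and press and push only lightly, as the vials are glass; leave the other things on the bench where they are.

Things in the scene. Friction and masses are not known exactly. Their poses are not given: they have to be found in the camera images.
- tray_centre (a point): Centre of the loose blue vial tray: 168 mm long (x), 56 wide (y), 64 high with lugs, 0.2 to 0.35 kg, full of capped glass vials. Point 34 mm above the lug tips. Each long side is a straight wall 104 mm long between the corner posts, from 26 below to 12 mm above this point; grip across the 56 mm width here. Post tops are 30 mm above it, vial caps 27. Half a turn makes no difference.
- tray_lug (a point): Tip of one of the blue tray's four corner lugs, below its corners at x = +-68, y = +-19 mm from the tray's centre: round, 8 mm across and 8 mm long, with the tip's edge barely broken (0.6 mm). The lug grows from the flat underside of the corner post. Axes as the tray.
- shaker: White bench shaker with aluminium platform, fixed. Origin: centre of its underside on the bench; x along its guide rails towards the tall steel hold-down bracket at the far end, z up. Housing 198 x 112 mm. A grey base tray full of vials, same outline as the blue one, runs captive between the rails (y = +-34 mm, 58 mm high) along x only, and stays where it is left; sliding it takes about 7 N.
- load_mid (a point): Middle of the span, along the shaker's x, in which the centre of the grey tray starts: it is not measured, and lies up to 10 mm before or behind this point along x, on the rails' centre line. Height: the grey tray's post tops, 100 mm above the bench. Sockets in these at its own x = +-68, y = +-19 mm, 10 mm deep, 10 wide along x, 11 along y; 11 mm of flat post top before and behind each. Travel ends 14 mm behind this point.
- home_seat (a point): Where the blue tray's centre belongs at the end: 28 mm along x from the middle of the loading span, 126 mm above the bench. There the grey tray is at its stop. With the lugs fully in the sockets the blue tray's centre is at this height anywhere along the rails; with the lugs standing on the post tops it is 8 mm higher. Axes as the shaker.
- lip_edge (a point): Middle of the free edge of the steel hold-down lip, at its underside, 159 mm above the bench (5 mm thick, 54 wide). It reaches 13 mm over the home end from an upright, and 8 mm over the blue tray's end when home, with 3 mm to spare above a seated tray. Nothing can be lowered through it: the stack must be slid under it. Axes as the shaker.
- petri_bench: Bystander: clear petri dish, 93 mm across, 15 mm high; origin at the centre of its underside.
- oil_bottle: Bystander: small white bottle with red cap, 26 mm across, 50 mm high; origin at the centre of its underside.
- forceps: Bystander: steel forceps lying flat, 132 mm long along its y axis, 9 mm high; origin at the centre of its underside.
- tally_counter: Bystander: white hand tally counter, 29 x 42 x 45 mm; origin at the centre of its underside.

How it is judged:
By the outcome, as a careful person would: the job done as asked, in the order asked, and still so for the second after the job is handed in, with the robot touching nothing.
It also fails if it takes over 58 s, if anything falls off the work surface, if the arm or the gripper's body presses on something with over 40 N, if the wrist force passes 120 N, or if a joint passes its speed limit or range.

### The arm

A 6-joint arm with a two-finger parallel gripper is mounted at the origin on a cart in front of the work surface, level with it; the furniture and walls round the work are solid. World frame = base frame: x ahead of the robot, y to its left, z up, the work surface at z = 0. Lengths are in m, angles in degrees, forces in N, time in s.
With the tool pointing down it reaches from about 0.375 to 0.9 m from the base axis. Payload 3.1 kg.
Tool frame: the origin (TCP) lies at the very end of the fingers, on their centre line; the grasp point (between the pads) lies 19 mm behind it; z points along the fingers, y is the line along which they close (so a half turn about z gives the same grasp; the last joint's range is limited). The gripper opens to 87 mm and grips with 3 to 60 N. Pads are 19 mm wide; open, the fingers measure 117 mm over their backs; the gripper's body (75 mm by 190 mm) begins 51 mm behind the grasp point.
Start: joints at [61.793, 30.224, 82.088, -0, 67.689, -10.227], TCP at [0.193, 0.594, 0.223] pointing down, gripper open.
Joint ranges: [-176.69, 176.69], [-43.24, 126.21], [12.49, 139.97], [-82, 262], [0, 151.66], [-163.58, 163.58]. Speed limits (degrees/s): [159.86, 159.86, 180, 180, 180, 180].

### API

Orientations are given as a 3x3 rotation matrix whose columns are the frame's x, y, z axes.
In Python, from rig import bot gives the robot as it stands.
- The arm moves only by the tool move_arm, never from a script. Its argument "increments" is a list of rows, each an object with "xyz": the shift along the tool's x, y, z in mm, a list of three; "roll": the turn about the tool's z in rad; "grip": the opening in per cent of the stroke, from 0 (shut) to 100 (fully open). A call has 1 to 5 rows; each row shifts and turns the commanded pose from where the row before left it, along the tool's axes as they then stand; what a row does not reach is not made up. A row lasts 1/12 s, in which the tool goes at most 41.7 mm and 7.16 degrees, less where a joint would pass 70% of its speed; a pose out of reach is approached as far as the arm can. A call is refused whole if a number of a shift passes 41.7 or a number of a turn 0.125, either way. A call with a gripper value outside its range is refused whole. The fingers move at their own pace and stop on an object; the grip force is fixed at half the most. Time passes only in rows, so rows that do not move let the fingers close. It gives the time, the measured TCP pose, the force, the opening and the grip force at its end, in the units of the state.
- bot.read_state(): the state, without advancing time (a new reading comes with each control period).
- bot.capture(name): name is "scene" or "top"; returns (picture, depth): 480x640x3 uint8, red, green, blue; 480x640 float32, m along the optical axis (not along the pixel's ray), 0 where there is no reading.
- bot.camera_model(name): a dict with "intrinsics" (3x3 intrinsics, pixels), "rvec" (rotation vector, rad) and "tvec" (3), from world to camera coordinates, as OpenCV has them. Camera axes: x right, y down, z forward; pixel columns grow to the right and rows downward; lengths in m; the calibration is good to about 2 mm. A picture is of the moment at which its call begins. camera_model takes no time and is no camera call.
- bot.hand_in(): hands the job in; it is judged then, once.
Trained networks look in the newest picture that a camera, given by its name, has taken for a name from the list of things; names that differ only in an ending like _2 or _b are one class to them, and where a whole thing is asked for, a point or a joint stands for the part that bears it (a point fixed in the world has none). Each returns a list of dicts, best first, with "conf" (0 to 1); they miss things now and then, are a little off and sometimes report something else, mostly with a low value. They report only what shows in the picture. A call takes as long as a camera call.
- bot.spot_in(label, camera): "at" ([x, y, z] in m, in the coordinates of the camera as it stood for that picture, good to about 4 mm: the middle of the surface that is visible of it).
- bot.trace(label, camera): "mask" (480x640 bool, what is visible of it).
The state is a dict: "time_s": time; "joint_positions": joint angles; "qvel": joint speeds; "tau": joint torques, N m; "position": TCP position; "tcp_rot": TCP orientation; "force": force on the tool from outside, world axes, zero at the start; "moment": the same for the moment, N m; "opening": opening from 0.0 (shut) to 1.0 (fully open); "grasp_force": force on a finger pad.
Only numpy, scipy, OpenCV 4.12 (cv2) and the standard library are available. Lean on these libraries where they do the work, as an engineer would, in place of code of your own. Each camera call takes 0.05 s, during which the arm holds its last target. There are 200 camera calls.

## Working session

There is one attempt and no reset: what is moved stays moved. The work goes in short steps, Python scripts to look and compute and a tool call to move; the robot and the scene stay as the last step left them, time stands still between calls to the robot, and variables do not carry over. Pictures are saved under pics/ and viewed, at most 10 in all, crops included, and the job is handed in when it is done.

Besides the shell and the picture viewer there is one more tool, called after "Emit:" as a command line: name --argument value ..., lists and objects as JSON in quotes. move_arm: Moves the arm, as the interface text tells. Its arguments: {"type":"object","properties":{"increments":{"type":"array"}},"required":["increments"]}

```bash
mkdir -p pics
cat > h.py <<'E'
import numpy as np, cv2
from rig import bot
def cam(n):
    m=bot.camera_model(n); R=cv2.Rodrigues(np.array(m["rvec"],float))[0]; return np.array(m["intrinsics"]),R,np.array(m["tvec"],float).ravel()
def w(n,p):
    K,R,t=cam(n); return R.T@(np.array(p)-t)
def cloud(n,d):
    K,R,t=cam(n); v,u=np.mgrid[:480,:640]
    P=np.stack([(u-K[0,2])/K[0,0]*d,(v-K[1,2])/K[1,1]*d,d],-1); return (P-t)@R
E
python3 - <<'E'
from h import *
for n in("scene","top"):
    im,d=bot.capture(n); np.savez(f"{n}0.npz",im=im,d=d); cv2.imwrite(f"pics/{n}0.png",im[...,::-1])
    for l in ("tray_centre","shaker","load_mid","home_seat","lip_edge","tray_lug"):
        print(n,l,[(np.round(w(n,r["at"]),4).tolist(),round(r["conf"],2)) for r in bot.spot_in(l,n)[:4]])
s=bot.read_state();print(s["time_s"],s["position"],s["tcp_rot"],s["force"])
E
```

```text
scene tray_centre [([0.4267, 0.2022, 0.0485], 0.76), ([0.5618, -0.1812, 0.0694], 0.53)]
scene shaker [([0.5626, -0.1801, 0.0706], 0.95)]
scene load_mid [([0.565, -0.1825, 0.0677], 0.77)]
scene home_seat [([0.5627, -0.1824, 0.0701], 0.63), ([0.378, -0.0262, 0.0072], 0.45)]
scene lip_edge [([0.5652, -0.185, 0.0708], 0.85)]
scene tray_lug [([0.43, 0.1986, 0.0496], 0.92)]
top tray_centre [([0.4337, 0.2116, 0.051], 0.73)]
top shaker [([0.5722, -0.1636, 0.0587], 0.83)]
top load_mid [([0.576, -0.1614, 0.0548], 0.8)]
top home_seat [([0.5755, -0.1629, 0.0544], 0.84)]
top lip_edge [([0.5771, -0.1672, 0.0594], 0.97)]
top tray_lug [([0.4359, 0.2107, 0.0543], 0.58)]
0.7 [0.19287184 0.5944865  0.22258069] [[-9.51170180e-01  3.08666955e-01  1.81027726e-05]
 [ 3.08666956e-01  9.51170178e-01  5.37359396e-05]
 [-6.32308551e-07  5.66997510e-05 -9.99999998e-01]] [-0.45919313 -0.56490823  0.52564302]
```

View pics/scene0.png

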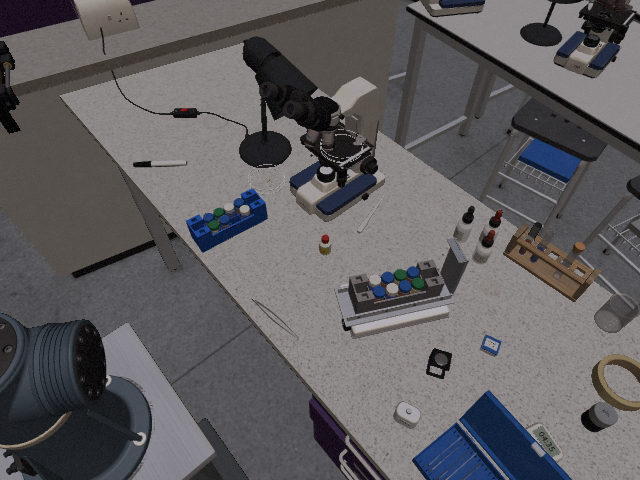

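View pics/top0.png

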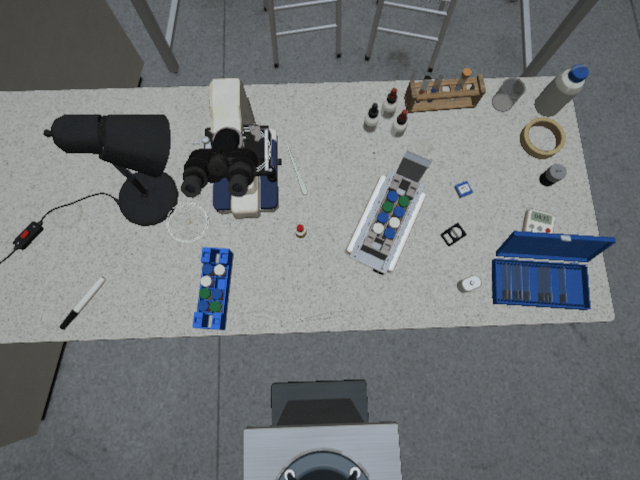

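The scene picture shows the blue tray near (228,220) and the shaker near (395,295), with its bracket at (455,265). In the top picture the tray is at (212,290), the shaker at (388,222) and the bracket at (412,165). So +x of the shaker points away from the robot and slightly right.

```bash
cat > m.py <<'E'
from h import *
for n in("scene","top"):
    z=np.load(n+"0.npz");d=z["d"];P=cloud(n,d)
    K,R,t=cam(n); print(n,"campos",(-R.T@t).round(3),"f",K[0,0])
    for l in ("tray_centre","shaker"):
        bot.capture(n)
        r=bot.trace(l,n)[0]; m=r["mask"]&(d>0); np.save(f"{n}_{l}.npy",m)
        Q=P[m]; print(l,r["conf"],m.sum(), np.histogram(Q[:,2],np.arange(0,.18,.01))[0])
        for lo,hi in ((.045,.08),(.085,.11),(.14,.18),(.02,.08)):
            q=Q[(Q[:,2]>lo)&(Q[:,2]<hi)]
            if len(q)>20:
                print(lo,hi,len(q),cv2.minAreaRect((q[:,:2]*1000).astype(np.float32)),q.mean(0).round(4),np.median(q[:,2]).round(4))
im=cv2.imread("pics/top0.png");a=im[140:340,180:450]
cv2.imwrite("pics/c1.png",cv2.resize(a,None,fx=2.9,fy=2.9,interpolation=cv2.INTER_CUBIC))
E
python3 m.py
```

```text
scene campos [ 0.164 -0.406  0.826] f 453.82399781648934
tray_centre 0.81 2584 [ 45 198 252 320 444 438 867   0   0   0   0   0   0   0   0   0   0]
0.045 0.08 1544 ((435.73779296875, 216.02769470214844), (60.61142349243164, 169.0196533203125), 85.05526733398438) [0.4316 0.214  0.0586] 0.0608
0.02 0.08 2321 ((435.8646240234375, 216.76052856445312), (60.78993225097656, 168.76559448242188), 84.40552520751953) [0.4316 0.2092 0.0503] 0.0544
shaker 0.97 7054 [  29  205  283  849 1202  613  365  499  606 1476  467   65   69   49
   22   15  227]
0.045 0.08 1841 ((572.4573974609375, -164.8331756591797), (84.43325805664062, 224.0369873046875), 62.384212493896484) [ 0.564  -0.1795  0.0612] 0.0593
0.085 0.11 2165 ((583.6148681640625, -168.92581176757812), (58.0629768371582, 199.66372680664062), 62.675743103027344) [ 0.5755 -0.1674  0.0967] 0.0977
0.14 0.18 264 ((663.613525390625, -210.38986206054688), (55.726165771484375, 21.19711685180664), 63.00082015991211) [ 0.6619 -0.2147  0.1612] 0.1629
0.02 0.08 3811 ((571.7978515625, -164.34420776367188), (111.63187408447266, 225.7338104248047), 62.288
[... 484 characters left out ...]
ker 0.78 5546 [  11   43  192  935 1236  458  173  251  392 1306  140   59   59    7
    0   60  162]
0.045 0.08 1001 ((575.09130859375, -163.88067626953125), (81.27124786376953, 222.83692932128906), 62.39744567871094) [ 0.5823 -0.1666  0.0614] 0.0581
0.085 0.11 1628 ((584.7164306640625, -168.51708984375), (56.02132034301758, 197.35838317871094), 62.59357452392578) [ 0.5787 -0.1655  0.0957] 0.0963
0.14 0.18 222 ((664.2481079101562, -209.63499450683594), (53.62408447265625, 21.32811737060547), 65.98896026611328) [ 0.6651 -0.2105  0.1612] 0.1611
0.02 0.08 3245 ((574.6324462890625, -163.21726989746094), (112.04999542236328, 224.4548797607422), 62.597530364990234) [ 0.5671 -0.1579  0.0448] 0.042
```

View pics/c1.png

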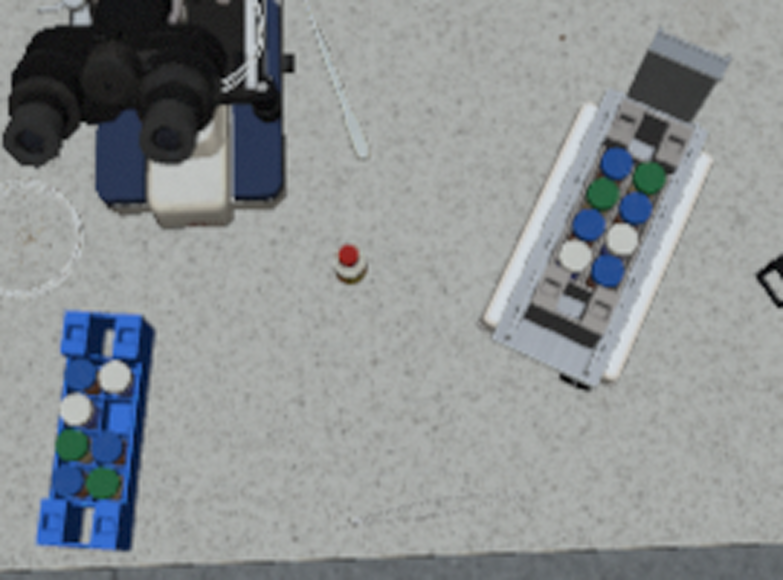

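The crop shows the grey tray in the rails with free platform before it (near end at about (560,330)), and the lip at (680,90). The tray's long axis runs slightly right of straight ahead. Now a finer fit.

```bash
cat > m2.py <<'E'
from h import *
for n in("scene","top"):
    P=cloud(n,np.load(n+"0.npz")["d"])
    Q=P[np.load(f"{n}_tray_centre.npy")]; q=Q[(Q[:,2]>.055)&(Q[:,2]<.072)]
    r=cv2.minAreaRect((q[:,:2]*1000).astype(np.float32)); print(n,"blue",r,np.percentile(q[:,2],[50,90,98]))
    Q=P[np.load(f"{n}_shaker.npy")]
    for y in (-27.4,):
        a=np.radians(y);M=np.array([[np.cos(a),np.sin(a)],[-np.sin(a),np.cos(a)]])
        S=(Q[:,:2]-[.575,-.164])@M.T; z=Q[:,2]
        for nm,lo,hi in(("post",.095,.106),("lip",.155,.172),("rail",.052,.062),("plat",.03,.05),("all",.02,.2)):
            k=(z>lo)&(z<hi)&((S[:,0]<.1) if nm=="post" else True); s=S[k]*1000
            print(nm,k.sum(),"x",np.percentile(s[:,0],[0,1,5,50,95,99,100]).round(1),"y",np.percentile(s[:,1],[0,1,5,50,95,99,100]).round(1),np.median(z[k]).round(4))
            if nm=="post":
                print(np.histogram(s[:,0],np.arange(-110,110,5)))
                print(cv2.minAreaRect(s.astype(np.float32)))
E
python3 m2.py
```

```text
scene blue ((435.73779296875, 216.02769470214844), (60.61142349243164, 169.0196533203125), 85.05526733398438) [0.06207978 0.06528562 0.0667289 ]
post 1487 x [-89.5 -89.1 -84.9  -8.1  73.2  77.4  79.3] y [-29.6 -28.5 -26.2  -4.   23.6  26.7  28.2] 0.0986
(array([ 0,  0,  0,  0, 74, 52, 33, 31, 57, 49, 27, 45, 54, 56, 45, 14, 37,
       54, 58, 45, 16, 29, 53, 58, 49, 18, 28, 56, 49, 52, 21, 54, 50, 37,
       30, 50, 45, 61,  0,  0,  0,  0,  0]), array([-110, -105, -100,  -95,  -90,  -85,  -80,  -75,  -70,  -65,  -60,
        -55,  -50,  -45,  -40,  -35,  -30,  -25,  -20,  -15,  -10,   -5,
          0,    5,   10,   15,   20,   25,   30,   35,   40,   45,   50,
         55,   60,   65,   70,   75,   80,   85,   90,   95,  100,  105]))
((-5.116432189941406, -0.6128444671630859), (168.87637329101562, 57.69429397583008), 0.07574570178985596)
lip 234 x [ 89.5  90.7  91.4 100.2 107.  108.5 110.4] y [-28.3 -27.1 -25.9  -3.2  23.3  26.   27.5] 0.1632
rail 632 x [-109.4 -107.6 -100.3   -2.6  105.6  106.4  110.1] y [-36.1 -35.2 -34.3 -30.7  29.2  31.8  33.2] 0.0577
plat 2051 x [-114.1 -113.2 -
[... 829 characters left out ...]
        0,    5,   10,   15,   20,   25,   30,   35,   40,   45,   50,
         55,   60,   65,   70,   75,   80,   85,   90,   95,  100,  105]))
((-3.1306381225585938, 0.46270751953125), (56.02132797241211, 169.33242797851562), 89.99356842041016)
lip 222 x [ 90.8  92.1  92.8 101.8 109.  110.4 112.4] y [-26.1 -25.8 -23.9   0.1  24.4  26.7  27.1] 0.1611
rail 474 x [-106.8 -105.1  -94.4    4.3  107.4  108.2  109.2] y [-34.5 -33.2 -32.4   1.8  33.6  34.5  35.6] 0.0566
plat 2171 x [-112.2 -111.3 -106.9  -21.7   95.7  107.7  109.4] y [-54.6 -53.3 -50.3   3.5  51.7  54.5  56.3] 0.0408
all 5430 x [-112.9 -110.3  -99.1    1.5  107.4  108.5  112.4] y [-55.5 -53.6 -47.9   1.   49.2  55.   56.5] 0.0576
```

Run:
```python
from h import *
for n in("scene","top"):
    P=cloud(n,np.load(n+"0.npz")["d"]).reshape(-1,3)
    k=(P[:,2]>.08)&(P[:,2]<.45)&(P[:,0]>.2)&(P[:,1]>-.1)&(P[:,1]<.65)
    q=P[k]
    for y in np.arange(-.1,.65,.05):
        s=q[(q[:,1]>=y)&(q[:,1]<y+.05)]
        if len(s): i=s[:,0].argsort()[3:4]; print(n,round(y,2),len(s),s[i].round(3))
```

```text
scene -0.1 4 [[ 0.509 -0.098  0.09 ]]
scene -0.05 323 [[ 1.646 -0.023  0.132]]
scene 0.0 915 [[1.608 0.034 0.213]]
scene 0.05 1582 [[0.552 0.099 0.334]]
scene 0.1 4458 [[0.542 0.111 0.33 ]]
scene 0.15 1647 [[0.542 0.184 0.329]]
scene 0.2 90 [[0.645 0.206 0.159]]
scene 0.25 315 [[0.645 0.297 0.18 ]]
scene 0.3 826 [[0.645 0.305 0.178]]
scene 0.35 758 [[0.654 0.361 0.213]]
scene 0.4 502 [[0.665 0.433 0.243]]
scene 0.45 15 [[0.688 0.45  0.268]]
scene 0.5 115 [[0.2   0.5   0.335]]
scene 0.55 84 [[0.205 0.559 0.322]]
scene 0.6 307 [[0.209 0.641 0.272]]
top -0.1 2 []
top 0.05 897 [[0.553 0.099 0.338]]
top 0.1 3387 [[0.544 0.109 0.328]]
top 0.15 2290 [[0.544 0.184 0.329]]
top 0.2 210 [[0.579 0.204 0.317]]
top 0.25 1173 [[0.647 0.296 0.166]]
top 0.3 1862 [[0.648 0.303 0.164]]
top 0.35 1579 [[0.655 0.353 0.203]]
top 0.4 1088 [[0.668 0.434 0.238]]
top 0.45 104 [[0.678 0.454 0.24 ]]
```

Emit:
move_arm --increments '[{"xyz":[-35,-28.4,0],"roll":0,"grip":100},{"xyz":[-35,-28.4,0],"roll":0,"grip":100},{"xyz":[-35,-28.4,0],"roll":0,"grip":100}]'

```text
time_s: 1.35
position: [0.261, 0.4888, 0.2224]
tcp_rot: [[-0.952, 0.306, 0.0], [0.306, 0.952, 0.0], [-0.0, 0.0, -1.0]]
force: [1.0, -0.3, 0.8]
opening: 0.999
grasp_force: 0.0
```

Emit:
move_arm --increments '[{"xyz":[-35,-28.4,0],"roll":0,"grip":100},{"xyz":[-35,-28.4,0],"roll":0,"grip":100},{"xyz":[-35,-28.4,0],"roll":0,"grip":100},{"xyz":[-35,-28.4,0],"roll":0,"grip":100},{"xyz":[-35,-28.4,0],"roll":0,"grip":100}]'

```text
time_s: 1.77
position: [0.3751, 0.3131, 0.2229]
tcp_rot: [[-0.951, 0.308, 0.001], [0.308, 0.951, 0.0], [-0.001, 0.001, -1.0]]
force: [0.5, 0.3, 0.0]
opening: 1.001
grasp_force: 0.0
```

Emit:
move_arm --increments '[{"xyz":[-35,-28.4,0],"roll":0,"grip":100},{"xyz":[-34,-28.5,0],"roll":0,"grip":100},{"xyz":[0,0,30],"roll":-0.1,"grip":100},{"xyz":[0,0,30],"roll":-0.1,"grip":100},{"xyz":[0,0,0],"roll":0,"grip":100}]'

```text
time_s: 2.18
position: [0.4164, 0.2423, 0.1588]
tcp_rot: [[-0.993, 0.115, -0.009], [0.115, 0.993, -0.003], [0.009, -0.004, -1.0]]
force: [-0.6, 0.4, -0.0]
opening: 1.0
grasp_force: 0.0
```

Emit:
move_arm --increments '[{"xyz":[0,0,0],"roll":0,"grip":100},{"xyz":[0,0,0],"roll":0,"grip":100}]'

```text
time_s: 2.35
position: [0.4195, 0.2451, 0.1634]
tcp_rot: [[-0.993, 0.115, 0.001], [0.115, 0.993, 0.0], [-0.001, 0.001, -1.0]]
force: [0.4, 0.8, 0.8]
opening: 1.002
grasp_force: 0.0
```

Emit:
move_arm --increments '[{"xyz":[-10.3,-13.3,15],"roll":0,"grip":100},{"xyz":[-10.3,-13.3,25],"roll":0,"grip":100},{"xyz":[0,0,25],"roll":0,"grip":100},{"xyz":[0,0,15],"roll":0,"grip":100},{"xyz":[0,0,0],"roll":0,"grip":100}]'

```text
time_s: 2.77
position: [0.4359, 0.2161, 0.0818]
tcp_rot: [[-0.993, 0.114, -0.002], [0.114, 0.993, -0.0], [0.002, -0.001, -1.0]]
force: [-0.7, -0.4, 0.7]
opening: 0.999
grasp_force: 0.0
```

Run:
```python
from h import *
print(bot.read_state()["position"])
im,d=bot.capture("scene"); P=cloud("scene",d)
a=im[120:300,130:330]; cv2.imwrite("pics/c2.png",cv2.resize(a[...,::-1],None,fx=3,fy=3,interpolation=cv2.INTER_CUBIC))
```

```text
[0.43592541 0.21609878 0.08176898]
```

View pics/c2.png

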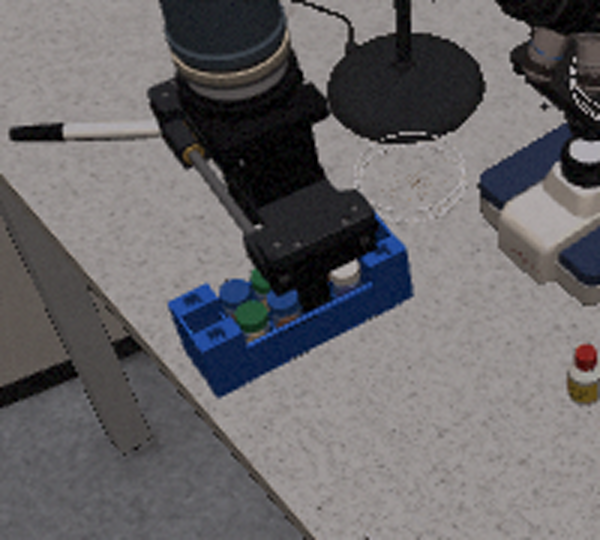

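The gripper, at (310,240) in the crop, is centred over the tray and clear of the dish at (415,175). Descend and close.

Emit:
move_arm --increments '[{"xyz":[0,0,25],"roll":0,"grip":100},{"xyz":[0,0,25],"roll":0,"grip":100},{"xyz":[0,0,12],"roll":0,"grip":100},{"xyz":[0,0,4],"roll":0,"grip":100},{"xyz":[0,0,0],"roll":0,"grip":100}]'

```text
time_s: 3.23
position: [0.4373, 0.2165, 0.0174]
tcp_rot: [[-0.994, 0.113, 0.002], [0.113, 0.994, 0.0], [-0.002, 0.001, -1.0]]
force: [0.0, 0.0, 0.2]
opening: 1.002
grasp_force: 0.0
```

Emit:
move_arm --increments '[{"xyz":[0,0,0],"roll":0,"grip":90},{"xyz":[0,0,0],"roll":0,"grip":80},{"xyz":[0,0,0],"roll":0,"grip":72},{"xyz":[0,0,0],"roll":0,"grip":66},{"xyz":[0,0,0],"roll":0,"grip":60}]'

```text
time_s: 3.65
position: [0.4369, 0.2159, 0.0172]
tcp_rot: [[-0.994, 0.114, 0.001], [0.114, 0.994, 0.0], [-0.001, 0.0, -1.0]]
force: [-0.1, 0.3, -0.5]
opening: 0.706
grasp_force: 0.0
```

Emit:
move_arm --increments '[{"xyz":[0,0,0],"roll":0,"grip":55},{"xyz":[0,0,0],"roll":0,"grip":50},{"xyz":[0,0,0],"roll":0,"grip":50}]'

```text
time_s: 3.9
position: [0.4369, 0.216, 0.017]
tcp_rot: [[-0.994, 0.113, 0.001], [0.113, 0.994, 0.0], [-0.001, 0.001, -1.0]]
force: [-0.2, 1.2, 5.5]
opening: 0.641
grasp_force: 30.0
```

Emit:
move_arm --increments '[{"xyz":[0,0,-6],"roll":0,"grip":50},{"xyz":[0,0,-20],"roll":0,"grip":50},{"xyz":[0,0,-35],"roll":0,"grip":50},{"xyz":[0,0,-38],"roll":0,"grip":50},{"xyz":[0,0,-38],"roll":0,"grip":50}]'

```text
time_s: 4.32
position: [0.4348, 0.2151, 0.1541]
tcp_rot: [[-0.993, 0.114, -0.004], [0.114, 0.993, -0.001], [0.004, -0.002, -1.0]]
force: [0.3, 0.6, -3.0]
opening: 0.64
grasp_force: 29.9
```

Emit:
move_arm --increments '[{"xyz":[0,-10,-30],"roll":0,"grip":50},{"xyz":[0,-22,-15],"roll":0,"grip":50},{"xyz":[0,-30,0],"roll":0,"grip":50},{"xyz":[0,-34,0],"roll":0,"grip":50},{"xyz":[0,-34,0],"roll":0,"grip":50}]'

```text
time_s: 4.73
position: [0.4204, 0.0856, 0.1987]
tcp_rot: [[-0.994, 0.112, -0.001], [0.112, 0.994, -0.0], [0.001, -0.0, -1.0]]
force: [0.5, -0.3, -3.2]
opening: 0.639
grasp_force: 29.9
```

Emit:
move_arm --increments '[{"xyz":[0,-34,0],"roll":0.04,"grip":50},{"xyz":[0,-32,0],"roll":0.08,"grip":50},{"xyz":[0,-26,0],"roll":0.1,"grip":50},{"xyz":[0,-18,0],"roll":0.1,"grip":50},{"xyz":[0,-6,0],"roll":0.045,"grip":50}]'

```text
time_s: 5.15
position: [0.3969, -0.0286, 0.1982]
tcp_rot: [[-0.884, 0.467, -0.003], [0.467, 0.884, -0.0], [0.002, -0.001, -1.0]]
force: [-0.3, 0.3, -3.1]
opening: 0.644
grasp_force: 29.9
```

Emit:
move_arm --increments '[{"xyz":[0,0,0],"roll":0,"grip":50},{"xyz":[0,0,0],"roll":0,"grip":50}]'

```text
time_s: 5.32
position: [0.3977, -0.0265, 0.1983]
tcp_rot: [[-0.887, 0.461, -0.002], [0.461, 0.887, 0.001], [0.002, -0.0, -1.0]]
force: [0.6, -0.1, -3.5]
opening: 0.643
grasp_force: 29.9
```

Emit:
move_arm --increments '[{"xyz":[-14,-3,0],"roll":0,"grip":50},{"xyz":[-28,-6,0],"roll":0,"grip":50},{"xyz":[-34,-7,0],"roll":0,"grip":50},{"xyz":[-36,-7,0],"roll":0,"grip":50},{"xyz":[-36,-7,0],"roll":0,"grip":50}]'

```text
time_s: 5.73
position: [0.517, -0.1208, 0.1982]
tcp_rot: [[-0.889, 0.458, -0.001], [0.458, 0.889, 0.001], [0.001, 0.0, -1.0]]
force: [0.8, 1.2, -2.3]
opening: 0.641
grasp_force: 29.9
```

Emit:
move_arm --increments '[{"xyz":[-32,-6,0],"roll":0,"grip":50},{"xyz":[-20,-4,0],"roll":0,"grip":50},{"xyz":[-6,0,0],"roll":0,"grip":50},{"xyz":[0,0,0],"roll":0,"grip":50},{"xyz":[0,0,0],"roll":0,"grip":50}]'

```text
time_s: 6.15
position: [0.5616, -0.1551, 0.1976]
tcp_rot: [[-0.888, 0.459, -0.003], [0.459, 0.888, 0.002], [0.004, 0.0, -1.0]]
force: [-0.7, 0.4, -2.6]
opening: 0.64
grasp_force: 29.9
```

```bash
cat > m3.py <<'E'
from h import *
import sys
tag=sys.argv[1]; off=float(sys.argv[2])   # blue post-top height
print(bot.read_state()["position"],bot.read_state()["force"])
a=np.radians(-27.4);M=np.array([[np.cos(a),np.sin(a)],[-np.sin(a),np.cos(a)]])
for n in("scene","top"):
    im,d=bot.capture(n); np.savez(f"{n}{tag}.npz",im=im,d=d); P=cloud(n,d)
    S=(P[...,:2]-[.575,-.164])@M.T*1000; z=P[...,2]
    hsv=cv2.cvtColor(im,cv2.COLOR_RGB2HSV)
    near=(abs(S[...,0])<130)&(abs(S[...,1])<45)&(d>0)
    blue=near&(hsv[...,0]>100)&(hsv[...,0]<125)&(hsv[...,1]>120)
    for nm,k in(("bluetop",blue&(abs(z-off)<.006)),("blueside",blue&(z<off-.008)&(z>off-.064)),("grey",near&~blue&(z>.094)&(z<.106)&(S[...,0]<85))):
        s=S[k]
        if len(s)>10:
            print(n,nm,len(s),"x",np.percentile(s[:,0],[0,1,50,99,100]).round(1),"y",np.percentile(s[:,1],[0,1,50,99,100]).round(1),np.median(z[k]).round(4),cv2.minAreaRect(s.astype(np.float32)))
im=np.load(f"scene{tag}.npz")["im"][200:350,310:490]
cv2.imwrite(f"pics/s{tag}.png",cv2.resize(im[...,::-1],None,fx=4,fy=4,interpolation=cv2.INTER_CUBIC))
E
python3 m3.py a .245
```

```text
[ 0.56160974 -0.15514961  0.19759189] [-0.69721765  0.37664723 -2.62818752]
scene bluetop 784 x [-101.5 -100.8  -73.    66.9   68. ] y [-28.9 -27.9   4.9  28.3  30.7] 0.2443 ((-16.87451934814453, 1.3442916870117188), (169.25218200683594, 57.85369873046875), 0.9425065517425537)
scene blueside 1032 x [-101.5 -101.1  -74.9   64.9   66.7] y [-32.8 -28.2 -26.   24.8  26.6] 0.2186 ((-17.414939880371094, -3.1892948150634766), (59.22372055053711, 168.4898681640625), 89.74785614013672)
scene grey 984 x [-89.7 -89.4 -20.3  77.4  79.6] y [-29.6 -28.7 -10.2  25.4  28.4] 0.0987 ((-5.1590423583984375, -2.973966598510742), (57.196327209472656, 170.62576293945312), 88.09915924072266)
```

View pics/sa.png

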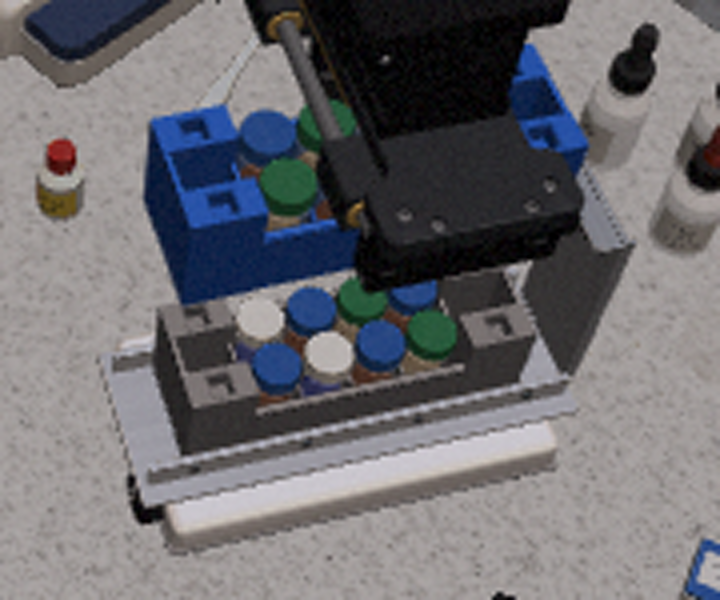

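The crop shows the blue tray level above the grey one, set back as intended, with grey sockets at (195,318), (225,385) and (495,325). Lower to just above the post tops, still about 5 mm behind.

Emit:
move_arm --increments '[{"xyz":[-3,-0.7,12],"roll":0,"grip":50},{"xyz":[-4,-0.8,20],"roll":0,"grip":50},{"xyz":[0,0,20],"roll":0,"grip":50},{"xyz":[0,0,15],"roll":0,"grip":50},{"xyz":[0,0,6],"roll":0,"grip":50}]'

```text
time_s: 6.67
position: [0.5661, -0.1601, 0.1227]
tcp_rot: [[-0.888, 0.46, -0.005], [0.46, 0.888, 0.003], [0.006, -0.0, -1.0]]
force: [-1.1, 0.5, -3.4]
opening: 0.643
grasp_force: 29.9
```

Emit:
move_arm --increments '[{"xyz":[0,0,0],"roll":0,"grip":50},{"xyz":[0,0,0],"roll":0,"grip":50},{"xyz":[0,0,0],"roll":0,"grip":50}]'

```text
time_s: 6.92
position: [0.5691, -0.1617, 0.1264]
tcp_rot: [[-0.888, 0.46, 0.002], [0.46, 0.888, -0.001], [-0.002, 0.0, -1.0]]
force: [1.1, -0.4, -3.4]
opening: 0.644
grasp_force: 29.9
```

```bash
python3 m3.py b .173
```

```text
[ 0.56910665 -0.16171589  0.12644987] [ 1.11693933 -0.40429034 -3.37608458]
scene bluetop 740 x [-92.  -91.5 -61.9  76.2  77.5] y [-30.7 -29.9   0.6  25.2  27. ] 0.173 ((-7.25506591796875, -1.4142131805419922), (169.21864318847656, 57.69650650024414), 0.3041194975376129)
scene blueside 862 x [-92.  -91.6 -65.1  74.8 105.4] y [-37.2 -30.6 -28.1  23.6  26. ] 0.1467 ((5.763069152832031, -6.7259674072265625), (62.713134765625, 196.95513916015625), 87.78170013427734)
scene grey 169 x [-89.8 -89.7 -76.9 -11.2 -10. ] y [-29.3 -29.1 -22.   26.   27.6] 0.0994 ((-49.81159973144531, -1.1541748046875), (56.89494323730469, 79.8475570678711), 89.49812316894531)
```

View pics/sb.png

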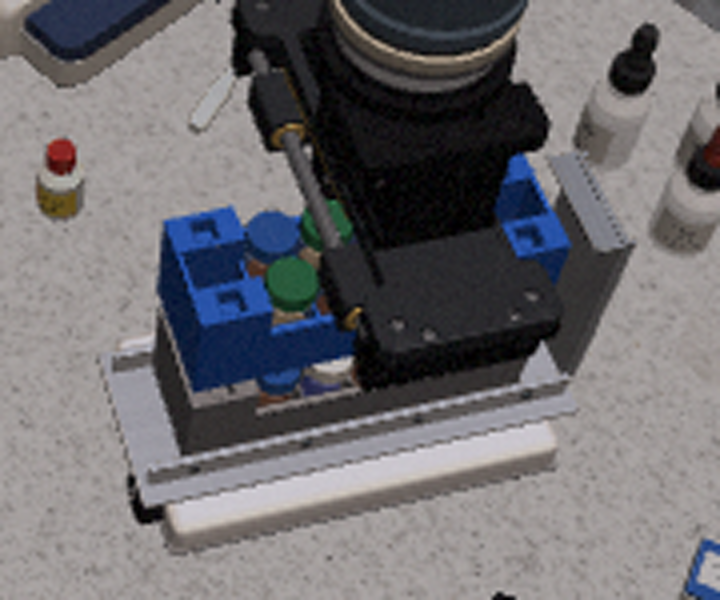

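The crop shows the blue lugs just above the grey post tops, with the blue tray about 2 mm behind and 1 mm towards -y. Set back slightly, correct y and touch down gently.

Emit:
move_arm --increments '[{"xyz":[1.5,0.5,0],"roll":0,"grip":50},{"xyz":[1,0.4,1],"roll":0,"grip":50},{"xyz":[0,0,2],"roll":0,"grip":50},{"xyz":[0,0,2],"roll":0,"grip":50},{"xyz":[0,0,0],"roll":0,"grip":50}]'

```text
time_s: 7.43
position: [0.5663, -0.1594, 0.1201]
tcp_rot: [[-0.888, 0.461, -0.001], [0.461, 0.888, 0.0], [0.001, -0.0, -1.0]]
force: [0.1, 0.9, -3.5]
opening: 0.642
grasp_force: 29.9
```

Emit:
move_arm --increments '[{"xyz":[0,0,1],"roll":0,"grip":50},{"xyz":[0,0,1],"roll":0,"grip":50},{"xyz":[0,0,1],"roll":0,"grip":50},{"xyz":[0,0,0],"roll":0,"grip":50},{"xyz":[0,0,0],"roll":0,"grip":50}]'

```text
time_s: 7.85
position: [0.5666, -0.1596, 0.1174]
tcp_rot: [[-0.888, 0.461, -0.0], [0.461, 0.888, 0.0], [0.0, -0.0, -1.0]]
force: [-0.3, 0.1, -3.0]
opening: 0.638
grasp_force: 29.9
```

Emit:
move_arm --increments '[{"xyz":[0,0,0.6],"roll":0,"grip":50},{"xyz":[0,0,0],"roll":0,"grip":50},{"xyz":[0,0,0.6],"roll":0,"grip":50},{"xyz":[0,0,0],"roll":0,"grip":50}]'

```text
time_s: 8.18
position: [0.5668, -0.1596, 0.117]
tcp_rot: [[-0.888, 0.461, 0.0], [0.461, 0.888, -0.0], [-0.001, -0.0, -1.0]]
force: [-0.8, 1.0, 2.7]
opening: 0.641
grasp_force: 29.9
```

Emit:
move_arm --increments '[{"xyz":[0,0,0.5],"roll":0,"grip":50},{"xyz":[0,0,0],"roll":0,"grip":50},{"xyz":[0,0,0],"roll":0,"grip":50}]'

```text
time_s: 8.43
position: [0.5668, -0.1596, 0.117]
tcp_rot: [[-0.888, 0.461, 0.001], [0.461, 0.888, -0.0], [-0.001, -0.0, -1.0]]
force: [-1.5, 1.0, 5.5]
opening: 0.64
grasp_force: 29.9
```

Emit:
move_arm --increments '[{"xyz":[-0.6,0,-0.2],"roll":0,"grip":50},{"xyz":[-0.6,0,0],"roll":0,"grip":50},{"xyz":[-0.6,0,0],"roll":0,"grip":50},{"xyz":[-0.6,0,0],"roll":0,"grip":50},{"xyz":[-0.6,0,0],"roll":0,"grip":50}]'

```text
time_s: 8.85
position: [0.567, -0.1598, 0.117]
tcp_rot: [[-0.888, 0.46, -0.005], [0.46, 0.888, 0.002], [0.005, -0.0, -1.0]]
force: [-6.3, 2.7, 10.2]
opening: 0.641
grasp_force: 29.9
```

Emit:
move_arm --increments '[{"xyz":[-0.4,0,0],"roll":0,"grip":50},{"xyz":[-0.4,0,0],"roll":0,"grip":50},{"xyz":[0,0,0],"roll":0,"grip":50}]'

```text
time_s: 9.1
position: [0.5677, -0.1601, 0.1169]
tcp_rot: [[-0.888, 0.461, -0.005], [0.461, 0.888, 0.002], [0.005, -0.0, -1.0]]
force: [-6.3, 2.5, 8.9]
opening: 0.641
grasp_force: 29.9
```

Emit:
move_arm --increments '[{"xyz":[0,0,-0.5],"roll":0,"grip":50},{"xyz":[0,0,-0.5],"roll":0,"grip":50},{"xyz":[0,0,0],"roll":0,"grip":50},{"xyz":[0,0,0],"roll":0,"grip":50}]'

```text
time_s: 9.43
position: [0.5703, -0.1615, 0.1169]
tcp_rot: [[-0.888, 0.461, 0.0], [0.461, 0.888, -0.0], [-0.0, 0.0, -1.0]]
force: [-0.9, -0.3, -0.9]
opening: 0.641
grasp_force: 29.9
```

Emit:
move_arm --increments '[{"xyz":[-0.4,0,0.1],"roll":0,"grip":50},{"xyz":[-0.4,0,0],"roll":0,"grip":50},{"xyz":[-0.3,0,0.1],"roll":0,"grip":50},{"xyz":[0,0,0],"roll":0,"grip":50}]'

```text
time_s: 9.77
position: [0.5711, -0.162, 0.1165]
tcp_rot: [[-0.888, 0.461, 0.0], [0.461, 0.888, -0.0], [-0.0, -0.0, -1.0]]
force: [0.5, -0.3, -3.5]
opening: 0.642
grasp_force: 29.9
```

Emit:
move_arm --increments '[{"xyz":[-0.4,0,0.1],"roll":0,"grip":50},{"xyz":[0,0,0],"roll":0,"grip":50},{"xyz":[0,0,0],"roll":0,"grip":50}]'

```text
time_s: 10.02
position: [0.5713, -0.162, 0.1166]
tcp_rot: [[-0.888, 0.461, -0.0], [0.461, 0.888, 0.0], [0.0, 0.0, -1.0]]
force: [0.2, -0.3, -2.3]
opening: 0.642
grasp_force: 29.9
```

Emit:
move_arm --increments '[{"xyz":[0,0,0.6],"roll":0,"grip":50},{"xyz":[0,0,0.6],"roll":0,"grip":50},{"xyz":[0,0,0],"roll":0,"grip":50},{"xyz":[0,0,0],"roll":0,"grip":50}]'

```text
time_s: 10.35
position: [0.5713, -0.162, 0.1155]
tcp_rot: [[-0.888, 0.461, -0.0], [0.461, 0.888, 0.0], [0.0, -0.0, -1.0]]
force: [-0.5, 0.3, -3.0]
opening: 0.639
grasp_force: 29.9
```

It is dropping freely, so keep lowering.

Emit:
move_arm --increments '[{"xyz":[0,0,0.8],"roll":0,"grip":50},{"xyz":[0,0,0.8],"roll":0,"grip":50},{"xyz":[0,0,0.8],"roll":0,"grip":50},{"xyz":[0,0,0],"roll":0,"grip":50}]'

```text
time_s: 10.68
position: [0.5712, -0.162, 0.113]
tcp_rot: [[-0.888, 0.461, -0.0], [0.461, 0.888, 0.0], [0.0, -0.0, -1.0]]
force: [0.0, 0.3, -2.9]
opening: 0.643
grasp_force: 29.9
```

Emit:
move_arm --increments '[{"xyz":[0,0,0.8],"roll":0,"grip":50},{"xyz":[0,0,0.8],"roll":0,"grip":50},{"xyz":[0,0,0.6],"roll":0,"grip":50},{"xyz":[0,0,0],"roll":0,"grip":50}]'

```text
time_s: 11.02
position: [0.5712, -0.162, 0.1108]
tcp_rot: [[-0.888, 0.461, -0.0], [0.461, 0.888, 0.0], [0.0, -0.0, -1.0]]
force: [-0.2, 0.1, -2.8]
opening: 0.645
grasp_force: 29.9
```

Emit:
move_arm --increments '[{"xyz":[0,0,0.6],"roll":0,"grip":50},{"xyz":[0,0,0.6],"roll":0,"grip":50},{"xyz":[0,0,0.3],"roll":0,"grip":50},{"xyz":[0,0,0],"roll":0,"grip":50}]'

```text
time_s: 11.35
position: [0.5713, -0.162, 0.1094]
tcp_rot: [[-0.888, 0.461, -0.0], [0.461, 0.888, 0.0], [0.0, -0.0, -1.0]]
force: [0.0, 0.4, -3.5]
opening: 0.64
grasp_force: 29.9
```

Emit:
move_arm --increments '[{"xyz":[0,0,0.4],"roll":0,"grip":50},{"xyz":[0,0,0],"roll":0,"grip":50},{"xyz":[0,0,0.4],"roll":0,"grip":50},{"xyz":[0,0,0],"roll":0,"grip":50}]'

```text
time_s: 11.68
position: [0.5714, -0.1621, 0.1091]
tcp_rot: [[-0.888, 0.461, 0.0], [0.461, 0.888, -0.0], [-0.0, -0.0, -1.0]]
force: [-0.9, -0.0, 0.7]
opening: 0.642
grasp_force: 29.9
```

Seated: 7.9 mm below the contact height. Now slide the stack home.

Emit:
move_arm --increments '[{"xyz":[-1.5,0,-0.2],"roll":0,"grip":50},{"xyz":[-1.5,0,0],"roll":0,"grip":50},{"xyz":[-1.5,0,0],"roll":0,"grip":50},{"xyz":[-1.5,0,0],"roll":0,"grip":50},{"xyz":[-1.5,0,0],"roll":0,"grip":50}]'

```text
time_s: 12.1
position: [0.5756, -0.1641, 0.1091]
tcp_rot: [[-0.888, 0.46, -0.006], [0.46, 0.888, 0.003], [0.006, -0.0, -1.0]]
force: [-7.2, 2.4, 6.5]
opening: 0.642
grasp_force: 29.9
```

Emit:
move_arm --increments '[{"xyz":[-1.5,0,0],"roll":0,"grip":50},{"xyz":[-1.5,0,0],"roll":0,"grip":50},{"xyz":[-1.5,0,0],"roll":0,"grip":50},{"xyz":[-1.5,0,0],"roll":0,"grip":50},{"xyz":[0,0,0],"roll":0,"grip":50}]'

```text
time_s: 12.52
position: [0.5813, -0.1671, 0.1091]
tcp_rot: [[-0.888, 0.461, -0.005], [0.461, 0.888, 0.002], [0.005, -0.0, -1.0]]
force: [-6.3, 1.9, 4.9]
opening: 0.643
grasp_force: 29.9
```

Emit:
move_arm --increments '[{"xyz":[-1.2,0,-0.3],"roll":0,"grip":50},{"xyz":[-1.2,0,0],"roll":0,"grip":50},{"xyz":[-1.2,0,0],"roll":0,"grip":50},{"xyz":[-1.2,0,0],"roll":0,"grip":50},{"xyz":[-1.2,0,0],"roll":0,"grip":50}]'

```text
time_s: 12.93
position: [0.586, -0.1695, 0.1091]
tcp_rot: [[-0.888, 0.46, -0.006], [0.46, 0.888, 0.003], [0.007, -0.0, -1.0]]
force: [-6.5, 2.8, 4.3]
opening: 0.641
grasp_force: 29.9
```

Emit:
move_arm --increments '[{"xyz":[-0.7,0,0],"roll":0,"grip":50},{"xyz":[-0.7,0,0],"roll":0,"grip":50},{"xyz":[0,0,0],"roll":0,"grip":50}]'

```text
time_s: 13.18
position: [0.5875, -0.1703, 0.1091]
tcp_rot: [[-0.888, 0.46, -0.005], [0.46, 0.888, 0.003], [0.006, -0.0, -1.0]]
force: [-6.5, 2.1, 4.8]
opening: 0.638
grasp_force: 29.9
```

Emit:
move_arm --increments '[{"xyz":[-0.7,0,0],"roll":0,"grip":50},{"xyz":[-0.7,0,0],"roll":0,"grip":50},{"xyz":[0,0,0],"roll":0,"grip":50}]'

```text
time_s: 13.43
position: [0.5887, -0.1709, 0.1091]
tcp_rot: [[-0.888, 0.461, -0.005], [0.46, 0.888, 0.003], [0.006, -0.0, -1.0]]
force: [-5.6, 2.7, 4.3]
opening: 0.643
grasp_force: 29.9
```

Emit:
move_arm --increments '[{"xyz":[-0.7,0,0],"roll":0,"grip":50},{"xyz":[-0.7,0,0],"roll":0,"grip":50},{"xyz":[0,0,0],"roll":0,"grip":50}]'

```text
time_s: 13.68
position: [0.5899, -0.1716, 0.1091]
tcp_rot: [[-0.888, 0.461, -0.006], [0.461, 0.888, 0.003], [0.006, -0.0, -1.0]]
force: [-6.7, 2.8, 3.4]
opening: 0.646
grasp_force: 29.9
```

Emit:
move_arm --increments '[{"xyz":[-0.7,0,0],"roll":0,"grip":50},{"xyz":[-0.7,0,0],"roll":0,"grip":50},{"xyz":[0,0,0],"roll":0,"grip":50}]'

```text
time_s: 13.93
position: [0.5912, -0.1722, 0.1091]
tcp_rot: [[-0.888, 0.461, -0.005], [0.461, 0.888, 0.003], [0.006, -0.0, -1.0]]
force: [-6.4, 3.6, 4.4]
opening: 0.642
grasp_force: 29.9
```

Emit:
move_arm --increments '[{"xyz":[-0.6,0,0],"roll":0,"grip":50},{"xyz":[-0.6,0,0],"roll":0,"grip":50},{"xyz":[0,0,0],"roll":0,"grip":50}]'

```text
time_s: 14.18
position: [0.5923, -0.1728, 0.1091]
tcp_rot: [[-0.888, 0.461, -0.005], [0.461, 0.888, 0.003], [0.006, -0.0, -1.0]]
force: [-5.9, 3.1, 4.4]
opening: 0.641
grasp_force: 29.9
```

Further than expected without a stop, so check with a picture.

```bash
sed -i 's/&(S\[...,0\]<85)//' m3.py; python3 m3.py c .156
python3 - <<'E'
from h import *
for n in("scene",):
    z=np.load(n+"c.npz");P=cloud(n,z["d"]);a=np.radians(-27.4);M=np.array([[np.cos(a),np.sin(a)],[-np.sin(a),np.cos(a)]])
    S=(P[...,:2]-[.575,-.164])@M.T*1000;Z=P[...,2]
    k=(Z>.157)&(Z<.172)&(S[...,0]>84)&(S[...,0]<120)&(abs(S[...,1])<32)
    print("lip",np.percentile(S[k][:,0],[0,1,50,99,100]).round(1))
E
```

```text
[ 0.59225271 -0.17275024  0.10910694] [-5.9098196   3.06704441  4.3943986 ]
scene bluetop 579 x [-66.2 -65.8 -40.8  97.8 102.4] y [-29.5 -29.    2.2  26.3  30. ] 0.1556 ((17.983665466308594, 0.6654071807861328), (168.14805603027344, 58.77312469482422), 0.7595210075378418)
scene blueside 824 x [-66.4 -66.  -41.3 100.  103.3] y [-32.9 -29.7 -27.2  24.   27.4] 0.1288 ((18.408493041992188, -2.608997344970703), (169.3919677734375, 60.329280853271484), 0.5879862308502197)
scene grey 84 x [-67.6 -67.2 -65.7   1.9   5.2] y [-29.2 -29.  -17.9  25.5  26.6] 0.0991 ((-43.49610137939453, -17.12228012084961), (43.918968200683594, 88.47154235839844), 54.137718200683594)
lip [ 84.5  86.5  99.5 109.4 111.5]
```

View pics/sc.png

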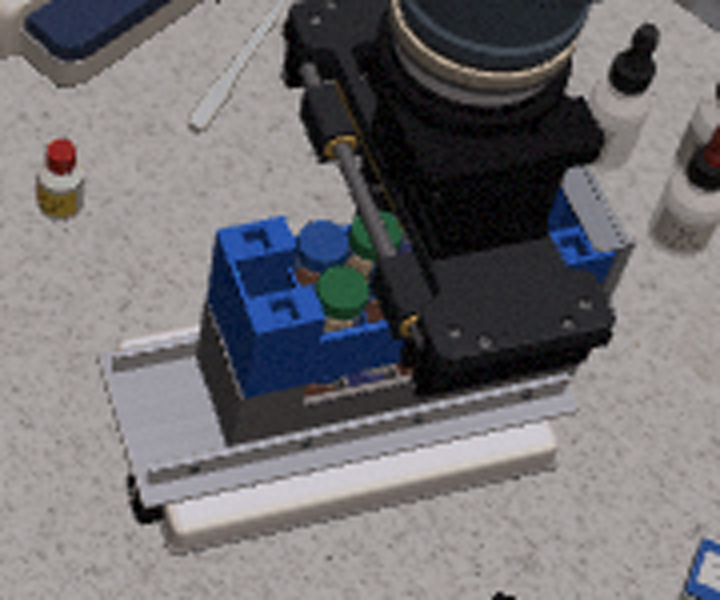

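The stack is coupled and sliding with its far end under the lip at (600,230). The stop is not reached yet, so continue until the force rises.

Emit:
move_arm --increments '[{"xyz":[-0.6,0,0],"roll":0,"grip":50},{"xyz":[-0.6,0,0],"roll":0,"grip":50},{"xyz":[0,0,0],"roll":0,"grip":50}]'

```text
time_s: 14.53
position: [0.5933, -0.1733, 0.1091]
tcp_rot: [[-0.888, 0.461, -0.005], [0.461, 0.888, 0.003], [0.006, -0.0, -1.0]]
force: [-7.0, 2.9, 4.8]
opening: 0.641
grasp_force: 29.9
```

Emit:
move_arm --increments '[{"xyz":[-0.6,0,0],"roll":0,"grip":50},{"xyz":[-0.6,0,0],"roll":0,"grip":50},{"xyz":[0,0,0],"roll":0,"grip":50}]'

```text
time_s: 14.78
position: [0.594, -0.1736, 0.1091]
tcp_rot: [[-0.888, 0.461, -0.006], [0.461, 0.888, 0.003], [0.007, -0.0, -1.0]]
force: [-6.9, 3.3, 6.5]
opening: 0.641
grasp_force: 29.9
```

Emit:
move_arm --increments '[{"xyz":[-0.6,0,-0.2],"roll":0,"grip":50},{"xyz":[-0.6,0,0],"roll":0,"grip":50},{"xyz":[0,0,0],"roll":0,"grip":50}]'

```text
time_s: 15.03
position: [0.594, -0.1736, 0.1091]
tcp_rot: [[-0.888, 0.46, -0.009], [0.46, 0.888, 0.004], [0.01, -0.0, -1.0]]
force: [-9.5, 3.1, 5.3]
opening: 0.64
grasp_force: 30.0
```

Emit:
move_arm --increments '[{"xyz":[-0.6,0,0],"roll":0,"grip":50},{"xyz":[-0.6,0,0],"roll":0,"grip":50},{"xyz":[0,0,0],"roll":0,"grip":50}]'

```text
time_s: 15.28
position: [0.594, -0.1737, 0.1091]
tcp_rot: [[-0.888, 0.46, -0.011], [0.46, 0.888, 0.005], [0.012, -0.0, -1.0]]
force: [-10.7, 3.9, 7.4]
opening: 0.642
grasp_force: 30.0
```

The stack is at the stop: the position is frozen while the push rises to 11 N. Relax the push, then open.

Emit:
move_arm --increments '[{"xyz":[1.5,0,0],"roll":0,"grip":50},{"xyz":[1.5,0,0],"roll":0,"grip":50},{"xyz":[1.2,0,0],"roll":0,"grip":50},{"xyz":[0,0,0],"roll":0,"grip":50}]'

```text
time_s: 15.62
position: [0.594, -0.1737, 0.1091]
tcp_rot: [[-0.888, 0.46, -0.003], [0.46, 0.888, 0.001], [0.003, -0.0, -1.0]]
force: [-4.1, 2.5, 2.2]
opening: 0.644
grasp_force: 30.0
```

Emit:
move_arm --increments '[{"xyz":[0.8,0,-0.3],"roll":0,"grip":50},{"xyz":[0,0,0],"roll":0,"grip":50},{"xyz":[0,0,0],"roll":0,"grip":66},{"xyz":[0,0,0],"roll":0,"grip":72},{"xyz":[0,0,0],"roll":0,"grip":80}]'

```text
time_s: 16.03
position: [0.5964, -0.1751, 0.1104]
tcp_rot: [[-0.887, 0.461, 0.004], [0.461, 0.887, -0.002], [-0.004, 0.0, -1.0]]
force: [-0.0, -0.6, -0.5]
opening: 0.73
grasp_force: 0.0
```

Emit:
move_arm --increments '[{"xyz":[0,0,0],"roll":0,"grip":90},{"xyz":[0,0,0],"roll":0,"grip":96},{"xyz":[0,0,0],"roll":0,"grip":96}]'

```text
time_s: 16.28
position: [0.595, -0.1743, 0.1099]
tcp_rot: [[-0.888, 0.461, 0.001], [0.461, 0.888, -0.001], [-0.001, -0.0, -1.0]]
force: [-0.8, -0.4, 0.1]
opening: 0.918
grasp_force: 0.0
```

Emit:
move_arm --increments '[{"xyz":[0,0,-6],"roll":0,"grip":96},{"xyz":[0,0,-15],"roll":0,"grip":96},{"xyz":[0,0,-30],"roll":0,"grip":96},{"xyz":[0,0,-35],"roll":0,"grip":96},{"xyz":[10,0,-35],"roll":0,"grip":96}]'

```text
time_s: 16.7
position: [0.5867, -0.1702, 0.232]
tcp_rot: [[-0.887, 0.461, 0.001], [0.461, 0.887, -0.001], [-0.002, -0.0, -1.0]]
force: [0.6, -0.6, 0.6]
opening: 0.961
grasp_force: 0.0
```

Emit:
move_arm --increments '[{"xyz":[35,0,-10],"roll":0,"grip":96},{"xyz":[40,0,0],"roll":0,"grip":96},{"xyz":[40,0,0],"roll":0,"grip":96},{"xyz":[35,0,0],"roll":0,"grip":96},{"xyz":[0,0,0],"roll":0,"grip":96}]'

```text
time_s: 17.12
position: [0.4438, -0.0953, 0.24]
tcp_rot: [[-0.888, 0.46, -0.01], [0.46, 0.888, 0.005], [0.011, -0.0, -1.0]]
force: [-1.3, 1.2, -1.1]
opening: 0.96
grasp_force: 0.0
```

```bash
python3 m3.py d .156; cp pics/sd.png pics/end.png
```

```text
[ 0.44383398 -0.09529336  0.23998815] [-1.34699226  1.19718069 -1.11940936]
scene bluetop 965 x [-64.5 -63.7  -1.4  97.3 103.4] y [-29.4 -28.7   3.7  27.2  29.8] 0.1549 ((19.148704528808594, -0.7953433990478516), (167.57420349121094, 58.5244026184082), 1.0372023582458496)
scene blueside 1711 x [-64.3 -63.9  20.4 102.1 104.7] y [-30.2 -29.2 -26.8  24.4  28.2] 0.1279 ((20.12506866455078, -0.9210033416748047), (168.65725708007812, 57.60919952392578), 0.4754425883293152)
scene grey 141 x [-65.2 -65.2 -43.  109.3 109.7] y [-29.6 -29.3 -27.1  25.   26.2] 0.0985 ((15.125259399414062, -25.140899658203125), (52.30524444580078, 182.35304260253906), 73.20726013183594)
top bluetop 31 x [ 87.4  87.6  92.  100.1 101.7] y [-25.6 -25.3  12.3  29.1  29.2] 0.1544 ((91.24958801269531, 1.8768978118896484), (54.4010009765625, 14.290946960449219), 82.79888153076172)
top blueside 53 x [ 91.8  92.1 102.9 105.  105. ] y [-22.7 -22.2   0.6  25.1  25.5] 0.1334 ((98.5206298828125, 1.4387626647949219), (12.644811630249023, 48.188926696777344), 1.2947795391082764)
```

View pics/sd.png

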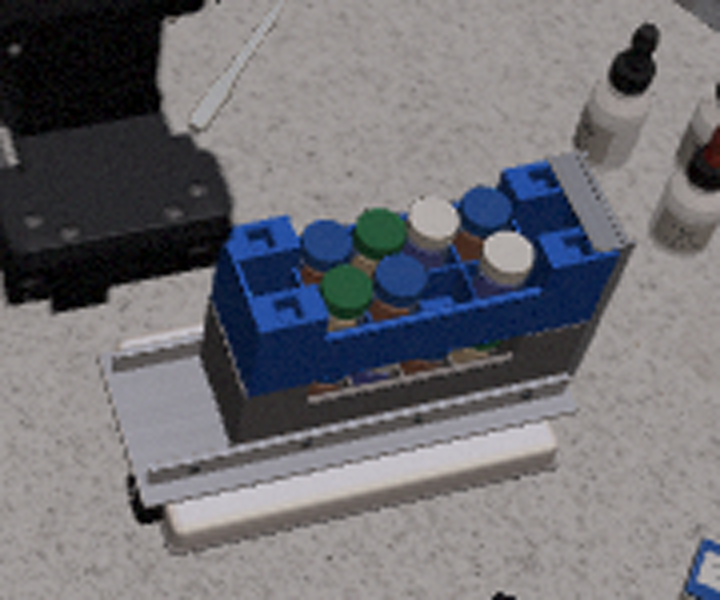

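The blue tray sits flush on the grey one and is level. Its far end is under the lip edge at (590,200), with only about 3 mm of post showing past the sockets, which agrees with home. The gripper is clear.

```bash
python3 -c "
from rig import bot
print(bot.hand_in())"
```

```text
the job is handed in; nothing more can be done
None
```

I stacked the blue tray on the grey one with its lugs seated, slid the stack to its stop under the hold-down lip, released it and handed in at about 17 s; the hand-in returned no verdict.

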